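Sort sealed ballast canisters by feel

TASK

The three ballast canisters hanging on the hook rack look alike, but some are loaded and heavy and some are nearly empty and light. Free each one from its hook by pressing it back against the sprung keeper, feel its weight as it comes free, and stand the heavy ones upright in the divided tray and the light ones upright in the plain tray. Set them down gently, and do not disturb the other things on the bench.

Things in the scene. Friction and masses are not known exactly. Their poses are not given: they have to be found in the camera images.
- can_a: sealed grey canister, 56 x 56 x 70 mm, black lid band; origin: centre of underside, z up. A 12 mm stem rises from the lid; a crossbar (8 mm thick, 90 mm long along the canister's y) has its axis at z = 120 mm; the black grip head to hold, 24 x 24 mm, spans z = 130 to 176 mm. Light: 130 to 190 g, heavy: 460 to 650 g (hidden; the filling may shift 1 mm). Hangs with its axes along the rack's
- can_b: sealed grey canister, 56 x 56 x 70 mm, black lid band; origin: centre of underside, z up. A 12 mm stem rises from the lid; a crossbar (8 mm thick, 90 mm long along the canister's y) has its axis at z = 120 mm; the black grip head to hold, 24 x 24 mm, spans z = 130 to 176 mm. Light: 130 to 190 g, heavy: 460 to 650 g (hidden; the filling may shift 1 mm). Hangs with its axes along the rack's
- can_c: sealed grey canister, 56 x 56 x 70 mm, black lid band; origin: centre of underside, z up. A 12 mm stem rises from the lid; a crossbar (8 mm thick, 90 mm long along the canister's y) has its axis at z = 120 mm; the black grip head to hold, 24 x 24 mm, spans z = 130 to 176 mm. Light: 130 to 190 g, heavy: 460 to 650 g (hidden; the filling may shift 1 mm). Hangs with its axes along the rack's
- rack: fixed rack, 440 mm wide along its y, 155 mm high; origin on the bench below the middle canister's stem as hung, x into the rack (away from the hooks' open front). The canisters hang at y = -120, 0, 120 mm, x = 0, undersides 20 mm above the bench. To free one: ease it up 2 to 3 mm (a loaded bar sticks on its prongs), back 13 to 25 mm along +x, up 24 to 33 mm in all, then along -x until 50 mm or more in front of where it hung
- hook_mid (a point): where the middle canister's crossbar axis hangs, 140 mm above the bench (axes as the rack's). Each hook is two level prongs, 12 mm wide, 26 mm either side of the stem, undersides 14 mm below this point, front ends at x = -14 mm. Beam and columns behind stand from x = 55 mm on, up to 155 mm above the bench
- lip_mid (a point): rear edge, on top, of the lips over the middle hook's crossbar: 7 mm behind the bar's axis and 17 mm above it. Each prong's front end turns up and back as such a lip, 8 mm thick, 5 mm above the bar, so the bar cannot rise until it is behind the lip; a raised bar then passes forward over it
- keeper_b (a joint): travel in m of the middle hook's keeper, 0 at rest to 0.030: a brass bolt, 14 mm thick, level with the crossbar, just behind the stem, that keeps the bar under the lips. The stem presses it back along the rack's +x; spring about 1.3 N at rest, 3.3 N at 20 mm. The other two hooks are the same (keepers not reported)
- tray_divided: tray for the heavy canisters: aluminium tray with one dividing rib across the middle (at x = 0, along y, as high as the walls) that makes two bays, 200 mm (its x) by 150 mm (its y), walls 30 mm high and 5 mm thick, inner floor 5 mm above the origin. Fixed. Origin: centre of its underside; it may stand on either side of the rack
- tray_plain: tray for the light canisters: aluminium tray with no rib, 200 mm (its x) by 150 mm (its y), walls 30 mm high and 5 mm thick, inner floor 5 mm above the origin. Fixed. Origin: centre of its underside; it may stand on either side of the rack
- screwdriver: loose screwdriver lying in front of the rack, on the robot's side; bystander, leave alone (origin on its underside)
- tape_roll: loose roll, 90 mm across and 25 mm high, lying on the robot's side of the rack; bystander, leave alone (origin on its underside)
- battery: loose black battery pack, 110 x 45 x 35 mm, behind the left tray; bystander, leave alone (origin on its underside)
- bottle: loose water bottle, 64 mm across, 200 mm tall, behind the right tray; bystander, leave alone (origin on its underside)

How it is judged:
By the outcome, as a careful person would: the job done as asked, in the order asked, and still so for the second after the job is handed in, with the robot touching nothing.
It also fails if it takes over 72 s, if anything falls off the work surface, if the arm or the gripper's body presses on something with over 40 N, if the wrist force passes 120 N, or if a joint passes its speed limit or range.

ROBOT

A 6-joint arm with a two-finger parallel gripper is mounted at the origin on the work surface. World frame = base frame: x ahead of the robot, y to its left, z up, the work surface at z = 0. Lengths are in m, angles in rad, forces in N, time in s.
With the tool pointing down it reaches from about 0.375 to 0.9 m from the base axis. Payload 3.1 kg.
Tool frame: the origin (TCP) lies at the very end of the fingers, on their centre line; the grasp point (between the pads) lies 19 mm behind it (env.grip_point_offset is the distance from the TCP to the grasp point, in m); z points along the fingers, y is the direction in which the jaws open and shut (so a half turn about z gives the same grasp; the last joint's range is limited). The gripper opens to 87 mm and grips with 3 to 60 N. Pads are 19 mm wide; open, the fingers measure 117 mm over their backs; the gripper's body (75 mm by 190 mm) begins 51 mm behind the grasp point.
Start: joints at [1.125, 0.527, 1.433, -0, 1.181, -0.178], TCP at [0.165, 0.603, 0.223] pointing down, gripper open.
Joint ranges: [-3.08, 3.08], [-0.75, 2.2], [0.22, 2.44], [-1.43, 4.57], [0, 2.65], [-2.85, 2.85]. Speed limits (rad/s): [2.79, 2.79, 3.14, 3.14, 3.14, 3.14].

INTERFACE

Orientations are given as a unit quaternion [w, x, y, z].
In Python, from plant import env, grab_frame gives the robot as it stands.
- The arm moves only by the tool servo_tool, never from a script. Its argument "rows" is a list of rows, each an object of numbers: "tx", "ty", "tz": the shift along the tool's x, y, z in m; "roll": the turn about the tool's z in degrees; "jaw": the opening, from 0 (shut) to 1 (fully open). In form: [{"tx": .., "ty": .., "tz": .., "roll": .., "jaw": ..}, ...]. A call has 1 to 12 rows; each row is the pose to reach, as a shift and turn from the pose commanded when the call began, along the tool's axes at that moment; what a row does not reach only later rows make up. A row lasts 1/12 s, in which the tool goes at most 41.7 mm and 7.16 degrees, less where a joint would pass 70% of its speed; a pose out of reach is approached as far as the arm can. A call with a gripper value outside its range is refused whole. The fingers move at their own pace and stop on an object; "squeeze" is the grip in N (left out, the last holds). Time passes only in rows, so rows that repeat a pose let the fingers close. It gives the time, the measured TCP pose, the force and the opening at its end, in the units of the state.
- env.sense(): the state, without advancing time (a new reading comes with each control period).
- grab_frame(name): name is "scene" or "top" or "wrist"; returns a dict with "img" (420x560x3 uint8, red, green, blue), "intrinsics" (3x3 intrinsics, pixels), "world_from_camera" (4x4, takes a point from camera to world coordinates). Camera axes: x right, y down, z forward; pixel columns grow to the right and rows downward; lengths in m; the calibration is good to about 2 mm. A picture is of the moment at which its call begins. There is no depth.
- env.sign_off(): hands the job in, once; it reports no verdict.
The state is a dict: "t": time; "joints": joint angles; "qvel": joint speeds; "tau": joint torques, N m; "ee_pos": TCP position; "ee_rot": TCP orientation; "wrist_force": force on the tool from outside, world axes, zero at the start; "torque": the same for the moment, N m; "gripper_width": opening from 0.0 (shut) to 1.0 (fully open).
Only numpy, scipy, OpenCV 4.12 (cv2) and the standard library are available. Lean on these libraries where they do the work, as an engineer would, in place of code of your own. Each camera call takes 0.05 s, during which the arm holds its last target. There are 200 camera calls.

## Working session

There is one attempt and no reset: what is moved stays moved. The work goes in short steps, Python scripts to look and compute and a tool call to move; the robot and the scene stay as the last step left them, time stands still between calls to the robot, and variables do not carry over. Pictures are saved under pics/ and viewed, about 8 in all and at most 12, crops included, and the job is handed in when it is done.

Besides the shell and the picture viewer there is one more tool, called after "Call:" as name(argument=value, ...) on one line, values as JSON. servo_tool: Moves the arm, as the interface text tells. Its arguments: {"type":"object","properties":{"rows":{"type":"array","items":{"type":"object","properties":{"tx":{"type":"number"},"ty":{"type":"number"},"tz":{"type":"number"},"roll":{"type":"number"},"jaw":{"type":"number"}}}},"squeeze":{"type":"number"}},"required":["rows"]}

```bash
mkdir -p pics; ls; python3 - <<'E'
from plant import env, grab_frame
import cv2, numpy as np
s=env.sense(); print(s)
for n in ("scene","top"):
    f=grab_frame(n); cv2.imwrite(f"pics/{n}0.png",f["img"][:,:,::-1]); print(n,f["intrinsics"].tolist(),np.round(f["world_from_camera"],4).tolist())
    np.savez(f"pics/{n}0.npz",**f)
E
```

```text
pics
{'t': 0.0, 'joints': array([ 1.12549353e+00,  5.28446957e-01,  1.43388380e+00, -1.32254964e-05,
        1.18136758e+00, -1.78506481e-01]), 'qvel': array([ 0.00310844,  0.00142945,  0.00051631, -0.00057499,  0.00115499,
       -0.0009854 ]), 'tau': array([ 8.24561648e-04, -4.40031159e+01, -1.76597840e+01,  6.32902980e-02,
        5.83419576e-02, -1.49082571e-04]), 'ee_pos': array([0.16444289, 0.60223811, 0.2215893 ]), 'ee_rot': array([-3.17268909e-04,  1.33000303e-01,  9.91115438e-01, -1.00392342e-03]), 'wrist_force': array([ 0.09305148,  0.33097938, -0.88572103]), 'torque': array([-0.02421739,  0.00504621, -0.01080306]), 'gripper_width': 0.9972584642605976}
scene [[461.04283355863754, 0.0, 278.3804068179739], [0.0, 461.04283355863754, 210.18366081766294], [0.0, 0.0, 1.0]] [[0.3064, 0.7855, -0.5378, 1.092], [0.9519, -0.2488, 0.1789, -0.2025], [0.0067, -0.5667, -0.8239, 0.9545], [0.0, 0.0, 0.0, 1.0]]
top [[500.08024565044917, 0.0, 283.9147717245338], [0.0, 500.08024565044917, 213.04016192033873], [0.0, 0.0, 1.0]] [[-0.0233, -0.99, 0.1394, 0.3664], [-0.9996, 0.0252, 0.0117, -0.0069], [-0.0151, -0.1391, -0.9902, 1.3102], [0.0, 0.0, 0.0, 1.0]]
```

View pics/scene0.png

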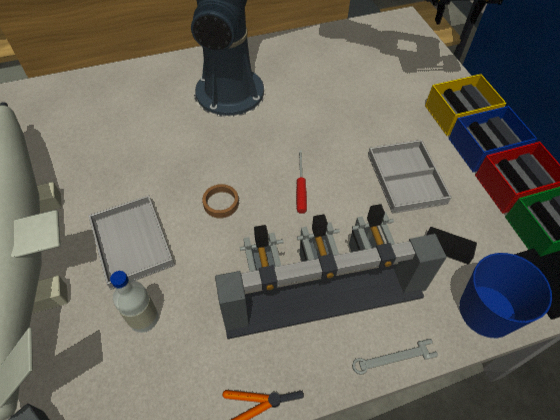

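View pics/top0.png

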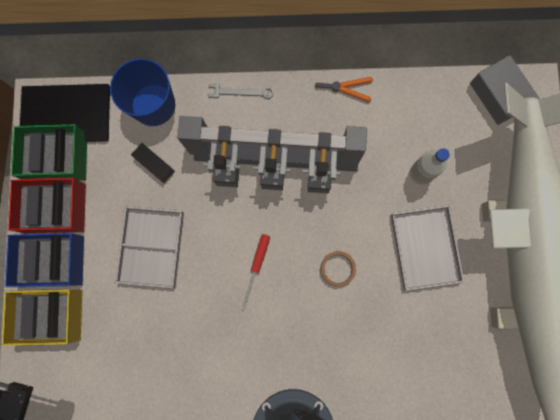

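The scene view shows the three canisters on the rack with black heads near (262,236), (320,225) and (376,214). The divided tray is on the robot's left, at (150,248) in the top view, and the plain tray is on its right at (427,249). Next I'll crop in for pixel detail.

```bash
python3 - <<'E'
import cv2, numpy as np
a=cv2.imread("pics/top0.png")[110:205,170:380]; b=cv2.imread("pics/scene0.png")[195:345,205:460]
a=cv2.resize(a,None,fx=3.6,fy=3.6,interpolation=cv2.INTER_CUBIC); 
b=cv2.resize(b,None,fx=1.6,fy=1.6,interpolation=cv2.INTER_CUBIC)
m=np.zeros((a.shape[0]+b.shape[0],max(a.shape[1],b.shape[1]),3),np.uint8)
m[:a.shape[0],:a.shape[1]]=a; m[a.shape[0]:,:b.shape[1]]=b
m=cv2.convertScaleAbs(m,alpha=1.6,beta=10)
cv2.imwrite("pics/crop1.png",m);print(m.shape)
E
```

```text
(582, 756, 3)
```

View pics/crop1.png

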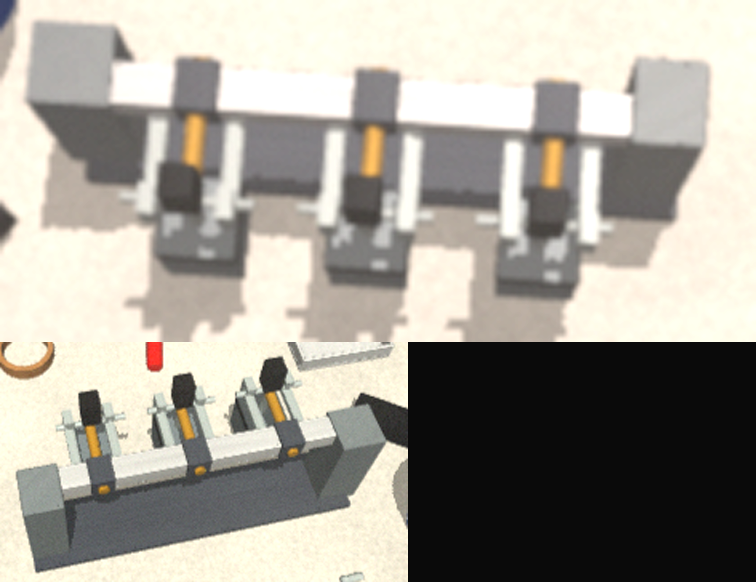

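The crop shows dark heads at about (181,187), (364,197) and (548,211) in the enlarged top view, with brass keepers behind them. I'll segment the heads in both views and triangulate, then locate the trays by casting rays onto their rim plane.

```bash
cat > h.py <<'E'
import cv2, numpy as np
def load(n): d=np.load(n); return d["img"],d["intrinsics"],d["world_from_camera"]
def ray(K,T,u,v):
    d=T[:3,:3]@np.linalg.inv(K)@np.array([u,v,1.]); return T[:3,3],d
def plane(K,T,u,v,z):
    o,d=ray(K,T,u,v); return o+d*(z-o[2])/d[2]
def tri(r1,r2):
    A=np.c_[r1[1],-r2[1]]; s=np.linalg.lstsq(A,r2[0]-r1[0],rcond=None)[0]
    a=r1[0]+s[0]*r1[1]; b=r2[0]+s[1]*r2[1]; return (a+b)/2,np.linalg.norm(a-b)
def proj(K,T,p):
    q=np.linalg.inv(T)@np.r_[p,1]; return (K@(q[:3]/q[2]))[:2]
def blobs(m,a0,a1):
    n,l,s,c=cv2.connectedComponentsWithStats(m.astype(np.uint8))
    return [(s[i].tolist(),np.round(c[i],1).tolist()) for i in range(1,n) if a0<=s[i][4]<=a1]
E
python3 - <<'E'
from h import *
I,K,T=load("pics/top0.npz"); J,K2,T2=load("pics/scene0.npz")
for (im,k,t,r) in ((I,K,T,(150,185,200,340)),(J,K2,T2,(200,260,240,395))):
    y0,y1,x0,x1=r; c=im[y0:y1,x0:x1].astype(int).max(2)
    for th in (32,40): 
        print(th,[([s[0]+x0,s[1]+y0,s[2],s[3],s[4]],[q[0]+x0,q[1]+y0]) for s,q in blobs(c<th,40,400)])
# tray rims
def tr(x0,x1,y0,y1):
    c=I[y0:y1,x0:x1].astype(int); return c
for nm,(x0,x1,y0,y1) in dict(div=(112,190,200,295),plain=(385,470,200,297)).items():
    c=I[y0:y1,x0:x1]; g=c.astype(int); m=((g.max(2)-g.min(2))<12)
    print(nm,blobs(m,800,9000))
    cs,_=cv2.findContours(m.astype(np.uint8),cv2.RETR_EXTERNAL,2); c=max(cs,key=cv2.contourArea)
    r=cv2.minAreaRect(c); bx=cv2.boxPoints(r)+[x0,y0]; print(r); 
    W=np.array([plane(K,T,u,v,0.025) for u,v in bx]); print(bx.round(1).tolist(),W.round(3).tolist(),W.mean(0))
print("bench", [plane(K,T,u,v,0.155)[:2].round(4).tolist() for u,v in ((170+30/3.6,110+102/3.6),(170+700/3.6,110+146/3.6),(170+112/3.6,110+62/3.6),(170+632/3.6,110+97/3.6))])
E
```

```text
32 []
40 []
32 [([368, 205, 16, 22, 214], [374.7, 215.9]), ([313, 215, 14, 21, 181], [318.8, 226.6]), ([255, 226, 13, 21, 208], [260.6, 236.5])]
40 [([367, 205, 17, 22, 270], [375.2, 215.1]), ([312, 215, 15, 22, 257], [319.0, 225.4]), ([255, 226, 13, 22, 246], [260.9, 236.2]), ([351, 231, 9, 19, 43], [355.2, 239.8])]
div [([4, 8, 67, 80, 1023], [37.5, 39.4])]
((37.68607711791992, 47.021358489990234), (59.18536376953125, 76.95399475097656), 6.546290874481201)
[[115.9, 281.9], [124.7, 205.4], [183.5, 212.2], [174.7, 288.6]] [[0.38, 0.442, 0.025], [0.578, 0.424, 0.025], [0.556, 0.27, 0.025], [0.36, 0.291, 0.025]] [0.46856949 0.35683277 0.025     ]
plain [([6, 6, 72, 84, 955], [44.4, 40.2])]
((41.55946731567383, 47.644920349121094), (78.32708740234375, 61.23444747924805), 80.21759033203125)
[[389.7, 214.3], [450.1, 203.8], [463.4, 281.0], [403.0, 291.4]] [[0.537, -0.265, 0.025], [0.56, -0.422, 0.025], [0.362, -0.442, 0.025], [0.339, -0.288, 0.025]] [ 0.44966122 -0.35455751  0.025     ]
bench [[0.7157, 0.2549], [0.6735, -0.1874], [0.7417, 0.2004], [0.708, -0.1441]]
```

```bash
python3 - <<'E'
from h import *
I,K,T=load("pics/top0.npz"); J,K2,T2=load("pics/scene0.npz")
top=[(181,187),(364,197),(548,211)]; sc=[(375.2,215.5),(319,225.6),(260.9,236.5)]
e=np.array([0.9955,-0.095]);f=np.array([.095,.9955])
for a,b in zip(top,sc):
    u,v=170+a[0]/3.6,110+a[1]/3.6
    P,g=tri(ray(K,T,u,v),ray(K2,T2,*b)); q=plane(K2,T2,*b,0.173)[:2]; q1=plane(K,T,u,v,.173)[:2]
    print(P.round(4),round(g,4),q.round(4),q1.round(4), "rack xy",(q@e).round(4),(q@f).round(4),(q1@e).round(4),(q1@f).round(4))
E
```

```text
[0.6518 0.1533 0.1689] 0.0009 [0.6542 0.1519] [0.6506 0.1523] rack xy 0.6369 0.2133 0.6332 0.2134
[0.6413 0.034  0.1711] 0.0004 [0.6424 0.0336] [0.6408 0.0337] rack xy 0.6364 0.0945 0.6347 0.0944
[ 0.6293 -0.0848  0.1692] 0.0005 [ 0.6316 -0.0851] [ 0.6284 -0.0848] rack xy 0.6369 -0.0248 0.6336 -0.0248
```

Call:
servo_tool(rows=[{"tx":-0.01,"ty":-0.007,"tz":-0.01,"roll":4,"jaw":1},{"tx":-0.035,"ty":-0.022,"tz":-0.03,"roll":10,"jaw":1},{"tx":-0.065,"ty":-0.042,"tz":-0.05,"roll":17,"jaw":1},{"tx":-0.1,"ty":-0.064,"tz":-0.07,"roll":24,"jaw":1},{"tx":-0.133,"ty":-0.085,"tz":-0.077,"roll":31,"jaw":1},{"tx":-0.166,"ty":-0.106,"tz":-0.077,"roll":38,"jaw":1},{"tx":-0.2,"ty":-0.128,"tz":-0.077,"roll":45,"jaw":1},{"tx":-0.233,"ty":-0.148,"tz":-0.077,"roll":52,"jaw":1},{"tx":-0.266,"ty":-0.17,"tz":-0.077,"roll":59,"jaw":1},{"tx":-0.3,"ty":-0.19,"tz":-0.077,"roll":66,"jaw":1},{"tx":-0.325,"ty":-0.207,"tz":-0.077,"roll":73,"jaw":1},{"tx":-0.345,"ty":-0.22,"tz":-0.077,"roll":80.2,"jaw":1}], squeeze=35)

```text
t: 1.1
ee_pos: [0.4409, 0.2973, 0.2992]
ee_rot: [0.0, 0.743, 0.67, -0.0]
wrist_force: [0.2, -0.0, 0.0]
gripper_width: 0.998
```

Call:
servo_tool(rows=[{"tx":-0.008,"ty":0.014},{"tx":-0.023,"ty":0.04},{"tx":-0.04,"ty":0.07},{"tx":-0.057,"ty":0.1},{"tx":-0.074,"ty":0.13},{"tx":-0.091,"ty":0.16},{"tx":-0.107,"ty":0.19},{"tx":-0.12,"ty":0.213},{"tx":-0.127,"ty":0.226},{"tx":-0.127,"ty":0.226,"tz":0.02},{"tx":-0.127,"ty":0.226,"tz":0.04},{"tx":-0.127,"ty":0.226,"tz":0.04}])

```text
validation failed for argument at $.ro...
```

```bash
python3 - <<'E'
from plant import env, grab_frame
from h import *
s=env.sense(); print(s["t"],s["ee_pos"],s["ee_rot"],s["wrist_force"])
p=s["ee_pos"]; print("rack",p[0]*.9955-p[1]*.095,p[0]*.095+p[1]*.9955)
f=grab_frame("wrist"); cv2.imwrite("pics/w1.png",f["img"][:,:,::-1]); np.savez("pics/w1.npz",**f)
print(f["world_from_camera"].round(3).tolist())
for i in range(3):
    c=np.array([.635+0,0.2133-.1193*i]); q=[c[0]*.9955+c[1]*.095,-c[0]*.095+c[1]*.9955,.196]; print(proj(f["intrinsics"],f["world_from_camera"],q).round(1))
E
```

```text
1.1 [0.44092977 0.2973115  0.29917608] [ 1.65969341e-04  7.42655384e-01  6.69673631e-01 -4.25799127e-04] [ 0.2439388  -0.01180427  0.02154147]
rack 0.4107009976907337 0.3378619316865894
[[0.995, -0.098, -0.025, 0.448], [-0.101, -0.962, -0.254, 0.366], [0.001, 0.255, -0.967, 0.461], [0.0, 0.0, 0.0, 1.0]]
[534.8 346.5]
[512.4 453.6]
[493.8 542.8]
```

View pics/w1.png

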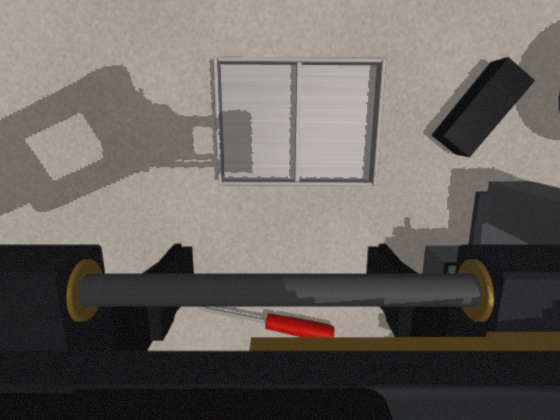

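The move was refused because every row needs all five fields, so the arm stayed where it was. The picture still helps: the divided tray's rim corners are near (217,59), (382,60), (375,184) and (219,184), with the rib at about column 297.

Call:
servo_tool(rows=[{"tx":-0.008,"ty":0.014,"tz":0,"roll":0,"jaw":1},{"tx":-0.023,"ty":0.04,"tz":0,"roll":0,"jaw":1},{"tx":-0.04,"ty":0.07,"tz":0,"roll":0,"jaw":1},{"tx":-0.057,"ty":0.1,"tz":0,"roll":0,"jaw":1},{"tx":-0.074,"ty":0.13,"tz":0,"roll":0,"jaw":1},{"tx":-0.091,"ty":0.16,"tz":0,"roll":0,"jaw":1},{"tx":-0.107,"ty":0.19,"tz":0,"roll":0,"jaw":1},{"tx":-0.12,"ty":0.213,"tz":0,"roll":0,"jaw":1},{"tx":-0.127,"ty":0.226,"tz":0,"roll":0,"jaw":1},{"tx":-0.127,"ty":0.226,"tz":0.02,"roll":0,"jaw":1},{"tx":-0.127,"ty":0.226,"tz":0.04,"roll":0,"jaw":1},{"tx":-0.127,"ty":0.226,"tz":0.04,"roll":0,"jaw":1}])

```text
t: 2.15
ee_pos: [0.6496, 0.1513, 0.2543]
ee_rot: [-0.003, 0.74, 0.673, -0.004]
wrist_force: [-0.5, -1.2, -0.9]
gripper_width: 1.001
```

```bash
python3 - <<'E'
from plant import env, grab_frame
from h import *
I,K,T=load("pics/w1.npz")
W=np.array([plane(K,T,u,v,.03)[:2] for u,v in ((217,59.5),(382,60),(374.5,184.5),(218,184.5),(297.5,60),(296.5,183))]); print(W.round(4).tolist(),W[:4].mean(0),W[4:].mean(0))
s=env.sense(); print(s["t"],s["ee_pos"],s["ee_rot"],s["wrist_force"])
p=s["ee_pos"]; print("rack",p[0]*.9955-p[1]*.095,p[0]*.095+p[1]*.9955)
f=grab_frame("wrist"); cv2.imwrite("pics/w2.png",f["img"][:,:,::-1]); np.savez("pics/w2.npz",**f)
print(f["world_from_camera"].round(3).tolist())
for i in range(3):
    c=np.array([.635+0,0.2133-.1193*i]); q=[c[0]*.9955+c[1]*.095,-c[0]*.095+c[1]*.9955,.196]; print(proj(f["intrinsics"],f["world_from_camera"],q).round(1))
E
```

```text
[[0.3838, 0.4411], [0.5727, 0.4213], [0.5594, 0.2768], [0.3636, 0.2968], [0.4759, 0.4312], [0.462, 0.2887]] [0.46989371 0.35898849] [0.46895695 0.35990891]
2.15 [0.64955847 0.15131462 0.25432928] [-0.00322679  0.73994825  0.67264408 -0.00401509] [-0.53519156 -1.16579298 -0.91126468]
rack 0.632260568443617 0.21234175994083143
[[0.996, -0.088, -0.033, 0.658], [-0.093, -0.963, -0.254, 0.22], [-0.009, 0.256, -0.967, 0.416], [0.0, 0.0, 0.0, 1.0]]
[283.9 226.7]
[283.2 378.5]
[282.6 498.5]
```

View pics/w2.png

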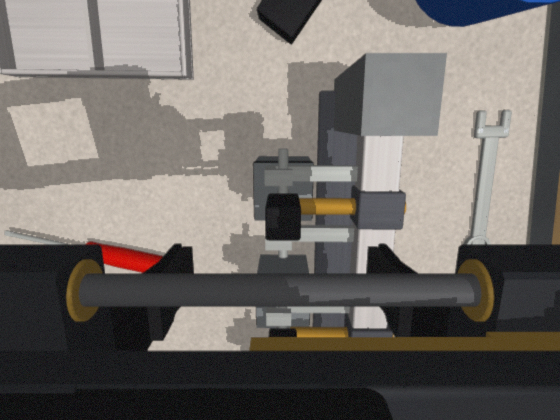

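The head sits at column 283 as predicted, and its top-face centre (about row 225) is within 2 mm of the estimate. I'll descend with the jaws part open to clear the beam, then grip.

Call:
servo_tool(rows=[{"tx":0,"ty":0,"tz":0,"roll":0,"jaw":0.62},{"tx":0,"ty":0,"tz":0.01,"roll":0,"jaw":0.62},{"tx":0,"ty":0,"tz":0.03,"roll":0,"jaw":0.62},{"tx":0,"ty":0,"tz":0.05,"roll":0,"jaw":0.62},{"tx":0,"ty":0,"tz":0.07,"roll":0,"jaw":0.62},{"tx":0,"ty":0,"tz":0.088,"roll":0,"jaw":0.62},{"tx":0,"ty":0,"tz":0.098,"roll":0,"jaw":0.62},{"tx":0,"ty":0,"tz":0.102,"roll":0,"jaw":0.62},{"tx":0,"ty":0,"tz":0.102,"roll":0,"jaw":0.5},{"tx":0,"ty":0,"tz":0.102,"roll":0,"jaw":0.4},{"tx":0,"ty":0,"tz":0.102,"roll":0,"jaw":0.34},{"tx":0,"ty":0,"tz":0.102,"roll":0,"jaw":0.3}])

```text
t: 3.2
ee_pos: [0.6534, 0.1519, 0.159]
ee_rot: [0.001, 0.74, 0.673, 0.001]
wrist_force: [-0.0, 0.5, 0.5]
gripper_width: 0.398
```

Call:
servo_tool(rows=[{"tx":0,"ty":0,"tz":0,"roll":0,"jaw":0.25},{"tx":0,"ty":0,"tz":0,"roll":0,"jaw":0.2},{"tx":0,"ty":0,"tz":0,"roll":0,"jaw":0.2},{"tx":0,"ty":0,"tz":0,"roll":0,"jaw":0.2},{"tx":0,"ty":0,"tz":0,"roll":0,"jaw":0.2}])

```text
t: 3.62
ee_pos: [0.6517, 0.152, 0.1584]
ee_rot: [-0.0, 0.74, 0.673, -0.0]
wrist_force: [-3.2, -0.5, 6.8]
gripper_width: 0.273
```

```bash
cat > st.py <<'E'
from plant import env
s=env.sense(); p=s["ee_pos"]; F=s["wrist_force"]
print("t",round(s["t"],2),"pos",p.round(4),"rack x %.4f y %.4f"%(p[0]*.9955-p[1]*.095,p[0]*.095+p[1]*.9955),"F",F.round(2),"M",s["torque"].round(3),"w",round(s["gripper_width"],3),"q",s["ee_rot"].round(4))
E
python3 st.py
```

```text
t 3.62 pos [0.6517 0.152  0.1584] rack x 0.6343 y 0.2132 F [-3.25 -0.46  6.84] M [-0.052  0.785 -0.036] w 0.273 q [-5.000e-04  7.399e-01  6.728e-01 -5.000e-04]
```

Call:
servo_tool(rows=[{"tx":0,"ty":0,"tz":-0.001,"roll":0,"jaw":0.2},{"tx":0,"ty":0,"tz":-0.002,"roll":0,"jaw":0.2},{"tx":0,"ty":0,"tz":-0.003,"roll":0,"jaw":0.2},{"tx":0,"ty":0,"tz":-0.003,"roll":0,"jaw":0.2},{"tx":0,"ty":0,"tz":-0.003,"roll":0,"jaw":0.2}])

```text
t: 4.03
ee_pos: [0.6519, 0.1517, 0.1593]
ee_rot: [-0.001, 0.74, 0.673, -0.001]
wrist_force: [-0.7, -0.9, -4.9]
gripper_width: 0.269
```

```bash
python3 st.py
```

```text
t 4.03 pos [0.6519 0.1517 0.1593] rack x 0.6346 y 0.2129 F [-0.69 -0.92 -4.93] M [-0.144  0.215 -0.005] w 0.269 q [-6.000e-04  7.399e-01  6.727e-01 -8.000e-04]
```

Call:
servo_tool(rows=[{"tx":0,"ty":0,"tz":-0.001,"roll":0,"jaw":0.2},{"tx":0,"ty":0,"tz":-0.001,"roll":0,"jaw":0.2},{"tx":0,"ty":0,"tz":-0.001,"roll":0,"jaw":0.2}])

```text
t: 4.28
ee_pos: [0.652, 0.1517, 0.1611]
ee_rot: [-0.0, 0.74, 0.673, -0.001]
wrist_force: [-0.9, 1.3, -6.2]
gripper_width: 0.273
```

```bash
python3 st.py
```

```text
t 4.28 pos [0.652  0.1517 0.1611] rack x 0.6346 y 0.2130 F [-0.92  1.3  -6.21] M [-0.078  0.294 -0.025] w 0.273 q [-4.000e-04  7.399e-01  6.727e-01 -6.000e-04]
```

Call:
servo_tool(rows=[{"tx":0,"ty":0.002,"tz":0,"roll":0,"jaw":0.2},{"tx":0,"ty":0.005,"tz":0,"roll":0,"jaw":0.2},{"tx":0,"ty":0.008,"tz":0,"roll":0,"jaw":0.2},{"tx":0,"ty":0.011,"tz":0,"roll":0,"jaw":0.2},{"tx":0,"ty":0.014,"tz":0,"roll":0,"jaw":0.2},{"tx":0,"ty":0.017,"tz":0,"roll":0,"jaw":0.2},{"tx":0,"ty":0.019,"tz":0,"roll":0,"jaw":0.2},{"tx":0,"ty":0.019,"tz":0,"roll":0,"jaw":0.2},{"tx":0,"ty":0.019,"tz":0,"roll":0,"jaw":0.2}])

```text
t: 5.03
ee_pos: [0.671, 0.15, 0.1612]
ee_rot: [-0.0, 0.74, 0.673, -0.0]
wrist_force: [-3.8, 0.7, -6.8]
gripper_width: 0.273
```

```bash
python3 st.py
```

```text
t 5.03 pos [0.671  0.15   0.1612] rack x 0.6538 y 0.2130 F [-3.77  0.74 -6.81] M [-0.191  0.677  0.003] w 0.273 q [-4.000e-04  7.399e-01  6.727e-01 -4.000e-04]
```

Call:
servo_tool(rows=[{"tx":0,"ty":0,"tz":-0.003,"roll":0,"jaw":0.2},{"tx":0,"ty":0,"tz":-0.008,"roll":0,"jaw":0.2},{"tx":0,"ty":0,"tz":-0.013,"roll":0,"jaw":0.2},{"tx":0,"ty":0,"tz":-0.018,"roll":0,"jaw":0.2},{"tx":0,"ty":0,"tz":-0.023,"roll":0,"jaw":0.2},{"tx":0,"ty":0,"tz":-0.026,"roll":0,"jaw":0.2},{"tx":0,"ty":0,"tz":-0.026,"roll":0,"jaw":0.2},{"tx":0,"ty":0,"tz":-0.026,"roll":0,"jaw":0.2}])

```text
t: 5.7
ee_pos: [0.6722, 0.1501, 0.1889]
ee_rot: [0.001, 0.74, 0.673, 0.001]
wrist_force: [-3.4, 0.3, -3.7]
gripper_width: 0.271
```

```bash
python3 st.py
```

```text
t 5.7 pos [0.6722 0.1501 0.1889] rack x 0.6549 y 0.2133 F [-3.42  0.28 -3.66] M [-0.062  0.735  0.024] w 0.271 q [0.0008 0.7399 0.6727 0.001 ]
```

Call:
servo_tool(rows=[{"tx":0,"ty":-0.004,"tz":0,"roll":0,"jaw":0.2},{"tx":0,"ty":-0.012,"tz":0,"roll":0,"jaw":0.2},{"tx":0,"ty":-0.022,"tz":0,"roll":0,"jaw":0.2},{"tx":0,"ty":-0.034,"tz":0,"roll":0,"jaw":0.2},{"tx":0,"ty":-0.048,"tz":0,"roll":0,"jaw":0.2},{"tx":0,"ty":-0.062,"tz":0,"roll":0,"jaw":0.2},{"tx":0,"ty":-0.076,"tz":-0.005,"roll":0,"jaw":0.2},{"tx":0,"ty":-0.09,"tz":-0.015,"roll":0,"jaw":0.2},{"tx":0,"ty":-0.098,"tz":-0.025,"roll":0,"jaw":0.2},{"tx":0,"ty":-0.1,"tz":-0.03,"roll":0,"jaw":0.2},{"tx":0,"ty":-0.1,"tz":-0.03,"roll":0,"jaw":0.2},{"tx":0,"ty":-0.1,"tz":-0.03,"roll":0,"jaw":0.2}])

```text
t: 6.7
ee_pos: [0.5736, 0.1594, 0.2186]
ee_rot: [0.002, 0.74, 0.673, 0.002]
wrist_force: [-0.9, -0.3, -4.3]
gripper_width: 0.272
```

Call:
servo_tool(rows=[{"tx":0,"ty":0,"tz":0,"roll":0,"jaw":0.2},{"tx":0,"ty":0,"tz":0,"roll":0,"jaw":0.2}])

```text
t: 6.87
ee_pos: [0.5724, 0.1593, 0.217]
ee_rot: [0.0, 0.74, 0.673, -0.0]
wrist_force: [0.3, 0.1, -4.8]
gripper_width: 0.275
```

```bash
python3 st.py; python3 - <<'E'
import time
from plant import grab_frame
from h import *
f=grab_frame("top");cv2.imwrite("pics/top1.png",cv2.resize(f["img"][100:300,100:480,::-1],None,fx=2,fy=2)); np.savez("pics/top1.npz",**f)
E
python3 st.py
```

```text
t 6.87 pos [0.5724 0.1593 0.217 ] rack x 0.5547 y 0.2129 F [ 0.35  0.09 -4.75] M [-0.123  0.022  0.005] w 0.275 q [ 1.000e-04  7.400e-01  6.726e-01 -0.000e+00]
t 6.92 pos [0.5722 0.1593 0.2169] rack x 0.5545 y 0.2129 F [-0.8  -0.45 -6.  ] M [-0.1    0.045 -0.009] w 0.273 q [-1.000e-04  7.400e-01  6.726e-01 -2.000e-04]
```

Fz is −4.8 to −6.0 N hanging free, so the first canister (left) is heavy. It goes in the far bay of the divided tray.

Call:
servo_tool(rows=[{"tx":0.006,"ty":-0.002,"tz":0,"roll":0,"jaw":0.2},{"tx":0.02,"ty":-0.008,"tz":0,"roll":0,"jaw":0.2},{"tx":0.04,"ty":-0.016,"tz":0,"roll":0,"jaw":0.2},{"tx":0.063,"ty":-0.024,"tz":0,"roll":0,"jaw":0.2},{"tx":0.086,"ty":-0.033,"tz":0,"roll":0,"jaw":0.2},{"tx":0.109,"ty":-0.042,"tz":0,"roll":0,"jaw":0.2},{"tx":0.132,"ty":-0.051,"tz":0,"roll":0,"jaw":0.2},{"tx":0.153,"ty":-0.059,"tz":0,"roll":0,"jaw":0.2},{"tx":0.171,"ty":-0.066,"tz":0,"roll":0,"jaw":0.2},{"tx":0.183,"ty":-0.071,"tz":0,"roll":0,"jaw":0.2},{"tx":0.189,"ty":-0.073,"tz":0,"roll":0,"jaw":0.2},{"tx":0.189,"ty":-0.073,"tz":0,"roll":0,"jaw":0.2}])

```text
t: 7.92
ee_pos: [0.5166, 0.3559, 0.2172]
ee_rot: [-0.0, 0.739, 0.673, -0.0]
wrist_force: [0.3, -0.5, -4.5]
gripper_width: 0.273
```

Call:
servo_tool(rows=[{"tx":0,"ty":0,"tz":0.003,"roll":0,"jaw":0.2},{"tx":0,"ty":0,"tz":0.01,"roll":0,"jaw":0.2},{"tx":0,"ty":0,"tz":0.02,"roll":0,"jaw":0.2},{"tx":0,"ty":0,"tz":0.03,"roll":0,"jaw":0.2},{"tx":0,"ty":0,"tz":0.04,"roll":0,"jaw":0.2},{"tx":0,"ty":0,"tz":0.05,"roll":0,"jaw":0.2},{"tx":0,"ty":0,"tz":0.058,"roll":0,"jaw":0.2},{"tx":0,"ty":0,"tz":0.064,"roll":0,"jaw":0.2},{"tx":0,"ty":0,"tz":0.068,"roll":0,"jaw":0.2},{"tx":0,"ty":0,"tz":0.07,"roll":0,"jaw":0.2},{"tx":0,"ty":0,"tz":0.07,"roll":0,"jaw":0.2},{"tx":0,"ty":0,"tz":0.07,"roll":0,"jaw":0.2}])

```text
t: 8.92
ee_pos: [0.5174, 0.3548, 0.1478]
ee_rot: [0.0, 0.74, 0.673, 0.0]
wrist_force: [0.3, -0.7, -5.1]
gripper_width: 0.273
```

```bash
python3 st.py; python3 - <<'E'
from plant import grab_frame
from h import *
f=grab_frame("top");a=f["img"][110:300,100:350,::-1];g=grab_frame("scene")["img"][125:275,220:470,::-1]
cv2.imwrite("pics/m2.png",np.vstack([cv2.resize(x,None,fx=1.75,fy=1.75) for x in (a,g)]))
E
python3 st.py
```

```text
t 8.92 pos [0.5174 0.3548 0.1478] rack x 0.4813 y 0.4023 F [ 0.33 -0.65 -5.11] M [-0.13   0.021  0.016] w 0.273 q [1.000e-04 7.399e-01 6.728e-01 4.000e-04]
t 9.02 pos [0.5175 0.3549 0.1482] rack x 0.4815 y 0.4024 F [ 0.17  0.2  -5.43] M [-0.118  0.054 -0.014] w 0.273 q [2.000e-04 7.399e-01 6.728e-01 7.000e-04]
```

View pics/m2.png

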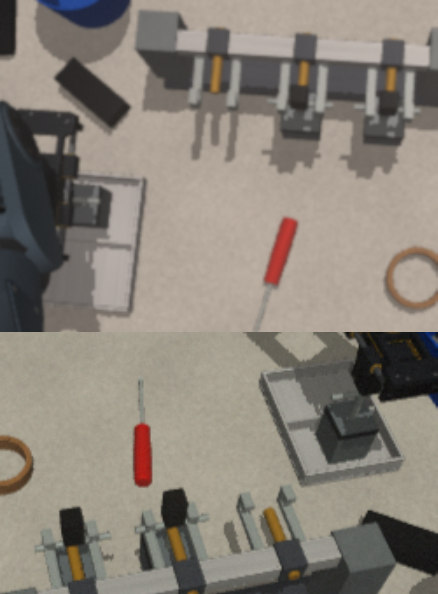

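The picture shows the canister hanging upright inside the far bay, clear of rib and walls (lower panel, about (350,430)), and the left hook is empty. Lowering it gently.

Call:
servo_tool(rows=[{"tx":0,"ty":0,"tz":0.001,"roll":0,"jaw":0.2},{"tx":0,"ty":0,"tz":0.002,"roll":0,"jaw":0.2},{"tx":0,"ty":0,"tz":0.003,"roll":0,"jaw":0.2},{"tx":0,"ty":0,"tz":0.004,"roll":0,"jaw":0.2},{"tx":0,"ty":0,"tz":0.0045,"roll":0,"jaw":0.2},{"tx":0,"ty":0,"tz":0.0045,"roll":0,"jaw":0.2}])

```text
t: 9.52
ee_pos: [0.5171, 0.3546, 0.1438]
ee_rot: [0.0, 0.74, 0.673, 0.0]
wrist_force: [-1.0, -1.8, 0.1]
gripper_width: 0.273
```

```bash
python3 st.py
```

```text
t 9.52 pos [0.5171 0.3546 0.1438] rack x 0.4811 y 0.4021 F [-0.99 -1.81  0.12] M [-0.274  0.332  0.004] w 0.273 q [1.000e-04 7.399e-01 6.727e-01 2.000e-04]
```

Call:
servo_tool(rows=[{"tx":0,"ty":0,"tz":0.0005,"roll":0,"jaw":0.3},{"tx":0,"ty":0,"tz":0.0005,"roll":0,"jaw":0.36},{"tx":0,"ty":0,"tz":0.0005,"roll":0,"jaw":0.45},{"tx":0,"ty":0,"tz":0,"roll":0,"jaw":0.55},{"tx":0,"ty":0,"tz":-0.005,"roll":0,"jaw":0.62},{"tx":0,"ty":0,"tz":-0.015,"roll":0,"jaw":0.62},{"tx":0,"ty":0,"tz":-0.03,"roll":0,"jaw":0.62},{"tx":0,"ty":0,"tz":-0.05,"roll":0,"jaw":0.62},{"tx":0,"ty":0,"tz":-0.07,"roll":0,"jaw":0.62},{"tx":0,"ty":0,"tz":-0.09,"roll":0,"jaw":0.62},{"tx":0,"ty":0,"tz":-0.107,"roll":0,"jaw":0.62},{"tx":0,"ty":0,"tz":-0.107,"roll":0,"jaw":0.62}])

```text
t: 10.52
ee_pos: [0.5197, 0.3559, 0.2554]
ee_rot: [0.002, 0.74, 0.673, 0.005]
wrist_force: [0.8, 0.3, -0.0]
gripper_width: 0.623
```

```bash
python3 st.py
```

```text
t 10.52 pos [0.5197 0.3559 0.2554] rack x 0.4836 y 0.4037 F [ 0.77  0.31 -0.  ] M [-0.074  0.028 -0.042] w 0.623 q [0.0015 0.7399 0.6727 0.0049]
```

Call:
servo_tool(rows=[{"tx":-0.01,"ty":0.005,"tz":0,"roll":0,"jaw":0.62},{"tx":-0.035,"ty":0.0175,"tz":0,"roll":0,"jaw":0.62},{"tx":-0.068,"ty":0.034,"tz":0,"roll":0,"jaw":0.62},{"tx":-0.102,"ty":0.051,"tz":0,"roll":0,"jaw":0.62},{"tx":-0.136,"ty":0.068,"tz":0,"roll":0,"jaw":0.62},{"tx":-0.17,"ty":0.085,"tz":0,"roll":0,"jaw":0.62},{"tx":-0.204,"ty":0.102,"tz":0,"roll":0,"jaw":0.62},{"tx":-0.238,"ty":0.119,"tz":0,"roll":0,"jaw":0.62},{"tx":-0.27,"ty":0.135,"tz":0,"roll":0,"jaw":0.62},{"tx":-0.295,"ty":0.147,"tz":0,"roll":0,"jaw":0.62},{"tx":-0.308,"ty":0.154,"tz":0,"roll":0,"jaw":0.62},{"tx":-0.308,"ty":0.154,"tz":0,"roll":0,"jaw":0.62}])

```text
t: 11.52
ee_pos: [0.6417, 0.0295, 0.2485]
ee_rot: [-0.0, 0.741, 0.671, -0.001]
wrist_force: [0.2, 0.5, 0.5]
gripper_width: 0.622
```

Call:
servo_tool(rows=[{"tx":0,"ty":0,"tz":0.005,"roll":0,"jaw":0.62},{"tx":0,"ty":0,"tz":0.02,"roll":0,"jaw":0.62},{"tx":0,"ty":0,"tz":0.04,"roll":0,"jaw":0.62},{"tx":0,"ty":0,"tz":0.06,"roll":0,"jaw":0.62},{"tx":0,"ty":0,"tz":0.078,"roll":0,"jaw":0.62},{"tx":0,"ty":0,"tz":0.088,"roll":0,"jaw":0.62},{"tx":0,"ty":0,"tz":0.0925,"roll":0,"jaw":0.62},{"tx":0,"ty":0,"tz":0.0925,"roll":0,"jaw":0.62},{"tx":0,"ty":0,"tz":0.0925,"roll":0,"jaw":0.62}])

```text
t: 12.27
ee_pos: [0.6414, 0.0342, 0.158]
ee_rot: [0.0, 0.74, 0.673, 0.0]
wrist_force: [0.3, -0.6, -0.3]
gripper_width: 0.619
```

```bash
python3 st.py
```

```text
t 12.27 pos [0.6414 0.0342 0.158 ] rack x 0.6353 y 0.0949 F [ 0.27 -0.59 -0.26] M [-0.088  0.088  0.018] w 0.619 q [2.000e-04 7.396e-01 6.731e-01 3.000e-04]
```

Call:
servo_tool(rows=[{"tx":0,"ty":-0.001,"tz":0,"roll":0,"jaw":0.5},{"tx":0,"ty":-0.001,"tz":0,"roll":0,"jaw":0.4},{"tx":0,"ty":-0.001,"tz":0,"roll":0,"jaw":0.33},{"tx":0,"ty":-0.001,"tz":0,"roll":0,"jaw":0.28},{"tx":0,"ty":-0.001,"tz":0,"roll":0,"jaw":0.2},{"tx":0,"ty":-0.001,"tz":0,"roll":0,"jaw":0.2},{"tx":0,"ty":-0.001,"tz":0,"roll":0,"jaw":0.2},{"tx":0,"ty":-0.001,"tz":0,"roll":0,"jaw":0.2}])

```text
t: 12.93
ee_pos: [0.6401, 0.0334, 0.1579]
ee_rot: [0.0, 0.74, 0.673, -0.0]
wrist_force: [-0.8, -0.6, 1.9]
gripper_width: 0.276
```

```bash
python3 st.py
```

```text
t 12.93 pos [0.6401 0.0334 0.1579] rack x 0.6341 y 0.0940 F [-0.84 -0.55  1.88] M [-0.109  0.182 -0.056] w 0.276 q [ 0.      0.7399  0.6727 -0.    ]
```

Call:
servo_tool(rows=[{"tx":0,"ty":0,"tz":-0.001,"roll":0,"jaw":0.2},{"tx":0,"ty":0,"tz":-0.002,"roll":0,"jaw":0.2},{"tx":0,"ty":0,"tz":-0.003,"roll":0,"jaw":0.2},{"tx":0,"ty":0,"tz":-0.003,"roll":0,"jaw":0.2},{"tx":0,"ty":0,"tz":-0.003,"roll":0,"jaw":0.2}])

```text
t: 13.35
ee_pos: [0.6401, 0.0335, 0.1603]
ee_rot: [-0.0, 0.74, 0.673, -0.0]
wrist_force: [0.2, -0.6, -1.8]
gripper_width: 0.273
```

```bash
python3 st.py
```

```text
t 13.35 pos [0.6401 0.0335 0.1603] rack x 0.6340 y 0.0941 F [ 0.21 -0.64 -1.79] M [-0.106  0.102  0.002] w 0.273 q [-1.000e-04  7.399e-01  6.727e-01 -1.000e-04]
```

Call:
servo_tool(rows=[{"tx":0,"ty":0.002,"tz":0,"roll":0,"jaw":0.2},{"tx":0,"ty":0.005,"tz":0,"roll":0,"jaw":0.2},{"tx":0,"ty":0.008,"tz":0,"roll":0,"jaw":0.2},{"tx":0,"ty":0.011,"tz":0,"roll":0,"jaw":0.2},{"tx":0,"ty":0.014,"tz":0,"roll":0,"jaw":0.2},{"tx":0,"ty":0.017,"tz":0,"roll":0,"jaw":0.2},{"tx":0,"ty":0.019,"tz":0,"roll":0,"jaw":0.2},{"tx":0,"ty":0.019,"tz":0,"roll":0,"jaw":0.2},{"tx":0,"ty":0.019,"tz":0,"roll":0,"jaw":0.2}])

```text
t: 14.1
ee_pos: [0.6588, 0.0317, 0.1603]
ee_rot: [-0.0, 0.74, 0.673, -0.0]
wrist_force: [-2.8, 0.0, -1.8]
gripper_width: 0.275
```

```bash
python3 st.py
```

```text
t 14.1 pos [0.6588 0.0317 0.1603] rack x 0.6528 y 0.0942 F [-2.8   0.01 -1.82] M [-0.028  0.644  0.011] w 0.275 q [-4.000e-04  7.399e-01  6.727e-01 -3.000e-04]
```

Call:
servo_tool(rows=[{"tx":0,"ty":0,"tz":-0.003,"roll":0,"jaw":0.2},{"tx":0,"ty":0,"tz":-0.008,"roll":0,"jaw":0.2},{"tx":0,"ty":0,"tz":-0.013,"roll":0,"jaw":0.2},{"tx":0,"ty":0,"tz":-0.018,"roll":0,"jaw":0.2},{"tx":0,"ty":0,"tz":-0.023,"roll":0,"jaw":0.2},{"tx":0,"ty":0,"tz":-0.026,"roll":0,"jaw":0.2},{"tx":0,"ty":0,"tz":-0.026,"roll":0,"jaw":0.2},{"tx":0,"ty":0,"tz":-0.026,"roll":0,"jaw":0.2}])

```text
t: 14.77
ee_pos: [0.6598, 0.0316, 0.1877]
ee_rot: [0.001, 0.74, 0.673, 0.001]
wrist_force: [-3.2, -0.7, -0.5]
gripper_width: 0.269
```

```bash
python3 st.py
```

```text
t 14.77 pos [0.6598 0.0316 0.1877] rack x 0.6538 y 0.0941 F [-3.2  -0.7  -0.45] M [-0.038  0.708  0.032] w 0.269 q [8.000e-04 7.399e-01 6.727e-01 7.000e-04]
```

Call:
servo_tool(rows=[{"tx":0,"ty":-0.004,"tz":0,"roll":0,"jaw":0.2},{"tx":0,"ty":-0.012,"tz":0,"roll":0,"jaw":0.2},{"tx":0,"ty":-0.022,"tz":0,"roll":0,"jaw":0.2},{"tx":0,"ty":-0.034,"tz":0,"roll":0,"jaw":0.2},{"tx":0,"ty":-0.048,"tz":0,"roll":0,"jaw":0.2},{"tx":0,"ty":-0.062,"tz":0,"roll":0,"jaw":0.2},{"tx":0,"ty":-0.076,"tz":-0.005,"roll":0,"jaw":0.2},{"tx":0,"ty":-0.09,"tz":-0.015,"roll":0,"jaw":0.2},{"tx":0,"ty":-0.102,"tz":-0.025,"roll":0,"jaw":0.2},{"tx":0,"ty":-0.11,"tz":-0.03,"roll":0,"jaw":0.2},{"tx":0,"ty":-0.11,"tz":-0.03,"roll":0,"jaw":0.2},{"tx":0,"ty":-0.11,"tz":-0.03,"roll":0,"jaw":0.2}])

```text
t: 15.77
ee_pos: [0.5505, 0.042, 0.2172]
ee_rot: [0.001, 0.74, 0.673, 0.001]
wrist_force: [0.1, 0.3, -3.0]
gripper_width: 0.273
```

Call:
servo_tool(rows=[{"tx":0,"ty":0,"tz":0,"roll":0,"jaw":0.2},{"tx":0,"ty":0,"tz":0,"roll":0,"jaw":0.2},{"tx":0,"ty":0,"tz":0,"roll":0,"jaw":0.2}])

```text
t: 16.02
ee_pos: [0.5501, 0.0419, 0.216]
ee_rot: [-0.0, 0.74, 0.673, -0.0]
wrist_force: [-0.2, -0.7, -1.3]
gripper_width: 0.274
```

```bash
python3 st.py; python3 - <<'E'
from h import *
I,K,T=load("pics/top0.npz")
# plain tray corners refine: inner/outer by Canny lines crop
for th in (0,):
    c=I[195:300,380:475]; 
    g=cv2.cvtColor(c,cv2.COLOR_RGB2GRAY); L=cv2.createLineSegmentDetector().detect(g)[0][:,0]
    for l in sorted(L.tolist(),key=lambda l:-np.hypot(l[2]-l[0],l[3]-l[1]))[:10]:
        a=plane(K,T,l[0]+380,l[1]+195,.03)[:2];b=plane(K,T,l[2]+380,l[3]+195,.03)[:2]; print(a.round(3),b.round(3))
for u,v in ((434,170),): print("bottle base",plane(K,T,u,v,0)[:2], plane(K,T,441,155,.2)[:2])
E
python3 st.py
```

```text
t 16.02 pos [0.5501 0.0419 0.216 ] rack x 0.5437 y 0.0940 F [-0.15 -0.73 -1.28] M [-0.103  0.089  0.005] w 0.274 q [-0.      0.74    0.6726 -0.    ]
[ 0.336 -0.283] [ 0.533 -0.261]
[ 0.533 -0.272] [ 0.341 -0.294]
[ 0.554 -0.415] [ 0.368 -0.435]
[ 0.364 -0.425] [ 0.545 -0.405]
[ 0.537 -0.276] [ 0.554 -0.412]
[ 0.346 -0.3  ] [ 0.361 -0.424]
[ 0.542 -0.402] [ 0.528 -0.276]
[ 0.346 -0.386] [ 0.334 -0.284]
[ 0.385 -0.44 ] [ 0.464 -0.432]
[ 0.47  -0.435] [ 0.469 -0.473]
bottle base [ 0.65646022 -0.3941402 ] [ 0.64648276 -0.35308159]
t 16.02 pos [0.5501 0.0419 0.216 ] rack x 0.5437 y 0.0940 F [-0.15 -0.73 -1.28] M [-0.103  0.089  0.005] w 0.274 q [-0.      0.74    0.6726 -0.    ]
```

Second canister (middle): Fz is about −1.3 to −1.8 N, so it is light. It goes to the far half of the plain tray, passing at a safe gap in front of the right canister.

Call:
servo_tool(rows=[{"tx":-0.007,"ty":-0.004,"tz":0,"roll":0,"jaw":0.2},{"tx":-0.024,"ty":-0.01,"tz":0,"roll":0,"jaw":0.2},{"tx":-0.05,"ty":-0.018,"tz":0,"roll":0,"jaw":0.2},{"tx":-0.082,"ty":-0.022,"tz":0,"roll":0,"jaw":0.2},{"tx":-0.117,"ty":-0.022,"tz":0,"roll":0,"jaw":0.2},{"tx":-0.152,"ty":-0.022,"tz":0,"roll":0,"jaw":0.2},{"tx":-0.187,"ty":-0.022,"tz":0,"roll":0,"jaw":0.2},{"tx":-0.222,"ty":-0.022,"tz":0,"roll":0,"jaw":0.2},{"tx":-0.257,"ty":-0.022,"tz":0,"roll":0,"jaw":0.2},{"tx":-0.292,"ty":-0.022,"tz":0,"roll":0,"jaw":0.2},{"tx":-0.325,"ty":-0.022,"tz":0,"roll":0,"jaw":0.2},{"tx":-0.353,"ty":-0.022,"tz":0,"roll":0,"jaw":0.2}])

```text
t: 17.02
ee_pos: [0.4932, -0.3102, 0.2162]
ee_rot: [0.0, 0.74, 0.672, -0.0]
wrist_force: [0.5, 0.9, -1.8]
gripper_width: 0.275
```

Call:
servo_tool(rows=[{"tx":-0.02,"ty":0,"tz":0,"roll":0,"jaw":0.2},{"tx":-0.033,"ty":0,"tz":0,"roll":0,"jaw":0.2},{"tx":-0.038,"ty":0,"tz":0.003,"roll":0,"jaw":0.2},{"tx":-0.038,"ty":0,"tz":0.01,"roll":0,"jaw":0.2},{"tx":-0.038,"ty":0,"tz":0.02,"roll":0,"jaw":0.2},{"tx":-0.038,"ty":0,"tz":0.03,"roll":0,"jaw":0.2},{"tx":-0.038,"ty":0,"tz":0.04,"roll":0,"jaw":0.2},{"tx":-0.038,"ty":0,"tz":0.05,"roll":0,"jaw":0.2},{"tx":-0.038,"ty":0,"tz":0.059,"roll":0,"jaw":0.2},{"tx":-0.038,"ty":0,"tz":0.065,"roll":0,"jaw":0.2},{"tx":-0.038,"ty":0,"tz":0.068,"roll":0,"jaw":0.2},{"tx":-0.038,"ty":0,"tz":0.068,"roll":0,"jaw":0.2}])

```text
t: 18.02
ee_pos: [0.4902, -0.3446, 0.1476]
ee_rot: [-0.001, 0.74, 0.673, -0.0]
wrist_force: [-0.1, 0.5, -2.3]
gripper_width: 0.271
```

```bash
python3 st.py; python3 - <<'E'
from plant import grab_frame
from h import *
f=grab_frame("top");a=f["img"][110:300,290:540,::-1];g=grab_frame("scene")["img"][160:310,60:310,::-1]
cv2.imwrite("pics/m3.png",np.vstack([cv2.resize(x,None,fx=1.75,fy=1.75) for x in (a,g)]))
E
python3 st.py
```

```text
t 18.02 pos [ 0.4902 -0.3446  0.1476] rack x 0.5208 y -0.2965 F [-0.14  0.52 -2.28] M [-0.051  0.016  0.022] w 0.271 q [-0.0009  0.7399  0.6728 -0.    ]
t 18.12 pos [ 0.4908 -0.3453  0.1487] rack x 0.5214 y -0.2971 F [ 0.15 -0.32 -1.78] M [-0.073  0.08   0.032] w 0.271 q [3.000e-04 7.399e-01 6.727e-01 0.000e+00]
```

View pics/m3.png

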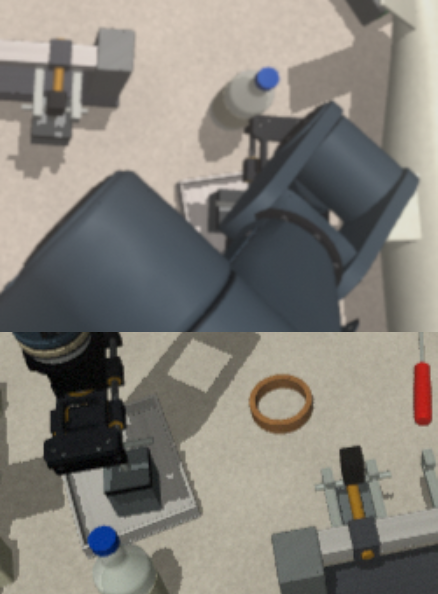

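The canister hangs upright inside the plain tray's far half (lower panel, about (135,475)), and the gripper body stays clear of the bottle. Lowering and releasing.

Call:
servo_tool(rows=[{"tx":0,"ty":0,"tz":0.001,"roll":0,"jaw":0.2},{"tx":0,"ty":0,"tz":0.002,"roll":0,"jaw":0.2},{"tx":0,"ty":0,"tz":0.003,"roll":0,"jaw":0.2},{"tx":0,"ty":0,"tz":0.004,"roll":0,"jaw":0.2},{"tx":0,"ty":0,"tz":0.005,"roll":0,"jaw":0.2},{"tx":0,"ty":0,"tz":0.005,"roll":0,"jaw":0.2}])

```text
t: 18.62
ee_pos: [0.4904, -0.345, 0.1434]
ee_rot: [-0.0, 0.74, 0.673, -0.0]
wrist_force: [-0.1, 0.2, -1.2]
gripper_width: 0.27
```

```bash
python3 st.py
```

```text
t 18.62 pos [ 0.4904 -0.345   0.1434] rack x 0.5210 y -0.2968 F [-0.09  0.17 -1.21] M [-0.09   0.06  -0.033] w 0.27 q [-2.000e-04  7.399e-01  6.727e-01 -0.000e+00]
```

Call:
servo_tool(rows=[{"tx":0,"ty":0,"tz":0.0005,"roll":0,"jaw":0.2},{"tx":0,"ty":0,"tz":0.001,"roll":0,"jaw":0.2},{"tx":0,"ty":0,"tz":0.001,"roll":0,"jaw":0.2},{"tx":0,"ty":0,"tz":0.001,"roll":0,"jaw":0.2}])

```text
t: 18.95
ee_pos: [0.4906, -0.3452, 0.143]
ee_rot: [0.0, 0.74, 0.673, -0.0]
wrist_force: [-1.1, 0.7, 1.8]
gripper_width: 0.271
```

```bash
python3 st.py
```

```text
t 18.95 pos [ 0.4906 -0.3452  0.143 ] rack x 0.5212 y -0.2970 F [-1.07  0.67  1.77] M [-0.005  0.306 -0.018] w 0.271 q [ 2.000e-04  7.399e-01  6.727e-01 -0.000e+00]
```

Call:
servo_tool(rows=[{"tx":0,"ty":0,"tz":0,"roll":0,"jaw":0.3},{"tx":0,"ty":0,"tz":0,"roll":0,"jaw":0.36},{"tx":0,"ty":0,"tz":0,"roll":0,"jaw":0.45},{"tx":0,"ty":0,"tz":0,"roll":0,"jaw":0.55},{"tx":0,"ty":0,"tz":-0.005,"roll":0,"jaw":0.62},{"tx":0,"ty":0,"tz":-0.015,"roll":0,"jaw":0.62},{"tx":0,"ty":0,"tz":-0.03,"roll":0,"jaw":0.62},{"tx":0,"ty":0,"tz":-0.05,"roll":0,"jaw":0.62},{"tx":0,"ty":0,"tz":-0.07,"roll":0,"jaw":0.62},{"tx":0,"ty":0,"tz":-0.09,"roll":0,"jaw":0.62},{"tx":0,"ty":0,"tz":-0.107,"roll":0,"jaw":0.62},{"tx":0,"ty":0,"tz":-0.107,"roll":0,"jaw":0.62}])

```text
t: 19.95
ee_pos: [0.4925, -0.3469, 0.2546]
ee_rot: [0.005, 0.74, 0.673, 0.0]
wrist_force: [0.8, -0.0, -0.3]
gripper_width: 0.623
```

Call:
servo_tool(rows=[{"tx":0.008,"ty":0.003,"tz":0,"roll":0,"jaw":0.62},{"tx":0.028,"ty":0.012,"tz":0,"roll":0,"jaw":0.62},{"tx":0.056,"ty":0.023,"tz":0,"roll":0,"jaw":0.62},{"tx":0.087,"ty":0.036,"tz":0,"roll":0,"jaw":0.62},{"tx":0.118,"ty":0.049,"tz":0,"roll":0,"jaw":0.62},{"tx":0.149,"ty":0.062,"tz":0,"roll":0,"jaw":0.62},{"tx":0.18,"ty":0.075,"tz":0,"roll":0,"jaw":0.62},{"tx":0.21,"ty":0.087,"tz":0,"roll":0,"jaw":0.62},{"tx":0.239,"ty":0.099,"tz":0,"roll":0,"jaw":0.62},{"tx":0.261,"ty":0.108,"tz":0,"roll":0,"jaw":0.62},{"tx":0.272,"ty":0.113,"tz":0,"roll":0,"jaw":0.62},{"tx":0.272,"ty":0.113,"tz":0,"roll":0,"jaw":0.62}])

```text
t: 20.95
ee_pos: [0.629, -0.082, 0.2481]
ee_rot: [-0.001, 0.739, 0.674, -0.0]
wrist_force: [0.0, -0.4, 0.1]
gripper_width: 0.622
```

Call:
servo_tool(rows=[{"tx":0,"ty":0,"tz":0.005,"roll":0,"jaw":0.62},{"tx":0,"ty":0,"tz":0.02,"roll":0,"jaw":0.62},{"tx":0,"ty":0,"tz":0.04,"roll":0,"jaw":0.62},{"tx":0,"ty":0,"tz":0.06,"roll":0,"jaw":0.62},{"tx":0,"ty":0,"tz":0.078,"roll":0,"jaw":0.62},{"tx":0,"ty":0,"tz":0.088,"roll":0,"jaw":0.62},{"tx":0,"ty":0,"tz":0.092,"roll":0,"jaw":0.62},{"tx":0,"ty":0,"tz":0.092,"roll":0,"jaw":0.62},{"tx":0,"ty":0,"tz":0.092,"roll":0,"jaw":0.62}])

```text
t: 21.7
ee_pos: [0.6291, -0.0859, 0.1581]
ee_rot: [0.0, 0.74, 0.672, 0.0]
wrist_force: [0.7, 0.4, -0.2]
gripper_width: 0.616
```

```bash
python3 st.py
```

```text
t 21.7 pos [ 0.6291 -0.0859  0.1581] rack x 0.6345 y -0.0258 F [ 0.67  0.37 -0.17] M [-0.117  0.007 -0.011] w 0.616 q [5.000e-04 7.402e-01 6.723e-01 2.000e-04]
```

Call:
servo_tool(rows=[{"tx":0.001,"ty":-0.0005,"tz":0,"roll":0,"jaw":0.5},{"tx":0.001,"ty":-0.0005,"tz":0,"roll":0,"jaw":0.4},{"tx":0.001,"ty":-0.0005,"tz":0,"roll":0,"jaw":0.33},{"tx":0.001,"ty":-0.0005,"tz":0,"roll":0,"jaw":0.28},{"tx":0.001,"ty":-0.0005,"tz":0,"roll":0,"jaw":0.2},{"tx":0.001,"ty":-0.0005,"tz":0,"roll":0,"jaw":0.2},{"tx":0.001,"ty":-0.0005,"tz":0,"roll":0,"jaw":0.2},{"tx":0.001,"ty":-0.0005,"tz":0,"roll":0,"jaw":0.2}])

```text
t: 22.37
ee_pos: [0.6285, -0.0839, 0.1579]
ee_rot: [0.0, 0.74, 0.673, 0.0]
wrist_force: [-0.8, 0.1, 1.8]
gripper_width: 0.273
```

```bash
python3 st.py
```

```text
t 22.37 pos [ 0.6285 -0.0839  0.1579] rack x 0.6337 y -0.0238 F [-0.77  0.09  1.81] M [-0.032  0.138  0.02 ] w 0.273 q [1.000e-04 7.399e-01 6.728e-01 1.000e-04]
```

Call:
servo_tool(rows=[{"tx":0,"ty":0,"tz":-0.001,"roll":0,"jaw":0.2},{"tx":0,"ty":0,"tz":-0.002,"roll":0,"jaw":0.2},{"tx":0,"ty":0,"tz":-0.003,"roll":0,"jaw":0.2},{"tx":0,"ty":0,"tz":-0.003,"roll":0,"jaw":0.2},{"tx":0,"ty":0,"tz":-0.003,"roll":0,"jaw":0.2}])

```text
t: 22.78
ee_pos: [0.628, -0.0839, 0.1599]
ee_rot: [-0.001, 0.74, 0.673, -0.0]
wrist_force: [-0.2, -0.8, -5.4]
gripper_width: 0.271
```

```bash
python3 st.py
```

```text
t 22.78 pos [ 0.628  -0.0839  0.1599] rack x 0.6331 y -0.0238 F [-0.15 -0.83 -5.44] M [-0.127  0.088 -0.027] w 0.271 q [-6.000e-04  7.399e-01  6.727e-01 -4.000e-04]
```

Call:
servo_tool(rows=[{"tx":0,"ty":0,"tz":-0.0007,"roll":0,"jaw":0.2},{"tx":0,"ty":0,"tz":-0.0007,"roll":0,"jaw":0.2},{"tx":0,"ty":0.002,"tz":-0.0007,"roll":0,"jaw":0.2},{"tx":0,"ty":0.005,"tz":-0.0007,"roll":0,"jaw":0.2},{"tx":0,"ty":0.008,"tz":-0.0007,"roll":0,"jaw":0.2},{"tx":0,"ty":0.011,"tz":-0.0007,"roll":0,"jaw":0.2},{"tx":0,"ty":0.014,"tz":-0.0007,"roll":0,"jaw":0.2},{"tx":0,"ty":0.017,"tz":-0.0007,"roll":0,"jaw":0.2},{"tx":0,"ty":0.0195,"tz":-0.0007,"roll":0,"jaw":0.2},{"tx":0,"ty":0.0195,"tz":-0.0007,"roll":0,"jaw":0.2},{"tx":0,"ty":0.0195,"tz":-0.0007,"roll":0,"jaw":0.2}])

```text
t: 23.7
ee_pos: [0.6476, -0.0857, 0.161]
ee_rot: [-0.0, 0.74, 0.673, -0.0]
wrist_force: [-3.7, -0.3, -4.9]
gripper_width: 0.275
```

```bash
python3 st.py
```

```text
t 23.7 pos [ 0.6476 -0.0857  0.161 ] rack x 0.6529 y -0.0238 F [-3.74 -0.28 -4.94] M [-0.039  0.71   0.04 ] w 0.275 q [-4.000e-04  7.399e-01  6.727e-01 -3.000e-04]
```

Call:
servo_tool(rows=[{"tx":0,"ty":0,"tz":-0.003,"roll":0,"jaw":0.2},{"tx":0,"ty":0,"tz":-0.008,"roll":0,"jaw":0.2},{"tx":0,"ty":0,"tz":-0.013,"roll":0,"jaw":0.2},{"tx":0,"ty":0,"tz":-0.018,"roll":0,"jaw":0.2},{"tx":0,"ty":0,"tz":-0.023,"roll":0,"jaw":0.2},{"tx":0,"ty":0,"tz":-0.026,"roll":0,"jaw":0.2},{"tx":0,"ty":0,"tz":-0.026,"roll":0,"jaw":0.2},{"tx":0,"ty":0,"tz":-0.026,"roll":0,"jaw":0.2}])

```text
t: 24.37
ee_pos: [0.6485, -0.086, 0.1884]
ee_rot: [0.001, 0.74, 0.673, 0.001]
wrist_force: [-2.8, 0.5, -3.6]
gripper_width: 0.274
```

```bash
python3 st.py
```

```text
t 24.37 pos [ 0.6485 -0.086   0.1884] rack x 0.6538 y -0.0240 F [-2.81  0.53 -3.63] M [-0.029  0.742 -0.002] w 0.274 q [1.000e-03 7.399e-01 6.727e-01 6.000e-04]
```

Call:
servo_tool(rows=[{"tx":0,"ty":-0.004,"tz":0,"roll":0,"jaw":0.2},{"tx":0,"ty":-0.012,"tz":0,"roll":0,"jaw":0.2},{"tx":0,"ty":-0.022,"tz":0,"roll":0,"jaw":0.2},{"tx":0,"ty":-0.034,"tz":0,"roll":0,"jaw":0.2},{"tx":0,"ty":-0.048,"tz":0,"roll":0,"jaw":0.2},{"tx":0,"ty":-0.062,"tz":0,"roll":0,"jaw":0.2},{"tx":0,"ty":-0.076,"tz":-0.005,"roll":0,"jaw":0.2},{"tx":0,"ty":-0.09,"tz":-0.015,"roll":0,"jaw":0.2},{"tx":0,"ty":-0.102,"tz":-0.025,"roll":0,"jaw":0.2},{"tx":0,"ty":-0.11,"tz":-0.03,"roll":0,"jaw":0.2},{"tx":0,"ty":-0.11,"tz":-0.03,"roll":0,"jaw":0.2},{"tx":0,"ty":-0.11,"tz":-0.03,"roll":0,"jaw":0.2}])

```text
t: 25.37
ee_pos: [0.5393, -0.0757, 0.2179]
ee_rot: [0.002, 0.74, 0.673, 0.001]
wrist_force: [0.6, 0.4, -5.4]
gripper_width: 0.273
```

Call:
servo_tool(rows=[{"tx":0,"ty":0,"tz":0,"roll":0,"jaw":0.2},{"tx":0,"ty":0,"tz":0,"roll":0,"jaw":0.2},{"tx":0,"ty":0,"tz":0,"roll":0,"jaw":0.2}])

```text
t: 25.62
ee_pos: [0.5389, -0.0755, 0.2167]
ee_rot: [-0.0, 0.74, 0.673, 0.0]
wrist_force: [-0.0, 1.0, -4.8]
gripper_width: 0.276
```

```bash
python3 st.py
```

```text
t 25.62 pos [ 0.5389 -0.0755  0.2167] rack x 0.5436 y -0.0240 F [-0.02  0.96 -4.77] M [-0.072  0.049  0.002] w 0.276 q [-1.000e-04  7.399e-01  6.727e-01  0.000e+00]
```

Third canister (right): Fz is about −4.8 N, so it is heavy. It goes to the near bay of the divided tray.

Call:
servo_tool(rows=[{"tx":0.006,"ty":-0.005,"tz":0,"roll":0,"jaw":0.2},{"tx":0.02,"ty":-0.016,"tz":0,"roll":0,"jaw":0.2},{"tx":0.042,"ty":-0.032,"tz":0,"roll":0,"jaw":0.2},{"tx":0.068,"ty":-0.05,"tz":0,"roll":0,"jaw":0.2},{"tx":0.096,"ty":-0.068,"tz":0,"roll":0,"jaw":0.2},{"tx":0.124,"ty":-0.086,"tz":0,"roll":0,"jaw":0.2},{"tx":0.152,"ty":-0.104,"tz":0,"roll":0,"jaw":0.2},{"tx":0.18,"ty":-0.122,"tz":0,"roll":0,"jaw":0.2},{"tx":0.208,"ty":-0.138,"tz":0,"roll":0,"jaw":0.2},{"tx":0.238,"ty":-0.15,"tz":0,"roll":0,"jaw":0.2},{"tx":0.268,"ty":-0.157,"tz":0,"roll":0,"jaw":0.2},{"tx":0.298,"ty":-0.159,"tz":0,"roll":0,"jaw":0.2}])

```text
t: 26.62
ee_pos: [0.4056, 0.2379, 0.2171]
ee_rot: [-0.001, 0.74, 0.673, -0.001]
wrist_force: [0.0, -0.3, -6.3]
gripper_width: 0.271
```

Call:
servo_tool(rows=[{"tx":0.028,"ty":0,"tz":0,"roll":0,"jaw":0.2},{"tx":0.056,"ty":0,"tz":0,"roll":0,"jaw":0.2},{"tx":0.083,"ty":0,"tz":0,"roll":0,"jaw":0.2},{"tx":0.106,"ty":0,"tz":0,"roll":0,"jaw":0.2},{"tx":0.121,"ty":0,"tz":0,"roll":0,"jaw":0.2},{"tx":0.128,"ty":0,"tz":0,"roll":0,"jaw":0.2},{"tx":0.128,"ty":0,"tz":0,"roll":0,"jaw":0.2},{"tx":0.128,"ty":0,"tz":0,"roll":0,"jaw":0.2}])

```text
t: 27.28
ee_pos: [0.4197, 0.3632, 0.2167]
ee_rot: [0.0, 0.74, 0.673, -0.001]
wrist_force: [-1.1, 0.3, -5.3]
gripper_width: 0.274
```

Call:
servo_tool(rows=[{"tx":0,"ty":0,"tz":0.003,"roll":0,"jaw":0.2},{"tx":0,"ty":0,"tz":0.01,"roll":0,"jaw":0.2},{"tx":0,"ty":0,"tz":0.018,"roll":0,"jaw":0.2},{"tx":0,"ty":0,"tz":0.025,"roll":0,"jaw":0.2},{"tx":0,"ty":0,"tz":0.028,"roll":0,"jaw":0.2},{"tx":0,"ty":0,"tz":0.028,"roll":0,"jaw":0.2}])

```text
t: 27.78
ee_pos: [0.4197, 0.363, 0.1878]
ee_rot: [-0.0, 0.74, 0.672, -0.002]
wrist_force: [-1.0, 0.0, -5.9]
gripper_width: 0.269
```

```bash
python3 st.py; python3 - <<'E'
from plant import grab_frame
from h import *
f=grab_frame("top");a=f["img"][110:300,100:350,::-1];g=grab_frame("scene")["img"][125:275,220:470,::-1]
cv2.imwrite("pics/m4.png",np.vstack([cv2.resize(x,None,fx=1.75,fy=1.75) for x in (a,g)]))
E
```

```text
t 27.78 pos [0.4197 0.363  0.1878] rack x 0.3834 y 0.4012 F [-1.04  0.   -5.89] M [-0.103  0.154 -0.036] w 0.269 q [-4.000e-04  7.401e-01  6.725e-01 -1.600e-03]
```

View pics/m4.png

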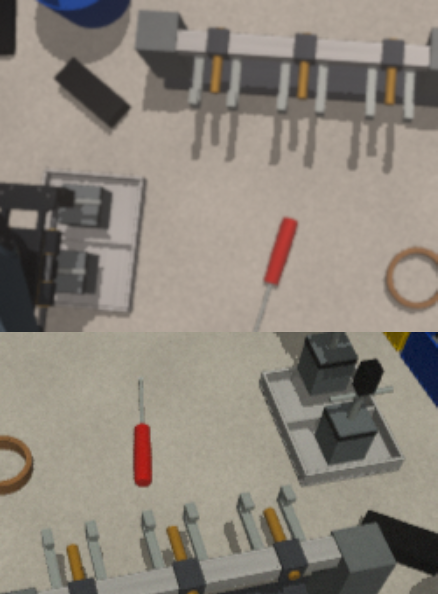

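All hooks are empty. The first heavy canister stands in the far bay, and the second hangs over the near bay with the rib between them. Lowering.

Call:
servo_tool(rows=[{"tx":0,"ty":0,"tz":0.005,"roll":0,"jaw":0.2},{"tx":0,"ty":0,"tz":0.013,"roll":0,"jaw":0.2},{"tx":0,"ty":0,"tz":0.021,"roll":0,"jaw":0.2},{"tx":0,"ty":0,"tz":0.029,"roll":0,"jaw":0.2},{"tx":0,"ty":0,"tz":0.035,"roll":0,"jaw":0.2},{"tx":0,"ty":0,"tz":0.039,"roll":0,"jaw":0.2},{"tx":0,"ty":0,"tz":0.04,"roll":0,"jaw":0.2},{"tx":0,"ty":0,"tz":0.041,"roll":0,"jaw":0.2},{"tx":0,"ty":0,"tz":0.042,"roll":0,"jaw":0.2},{"tx":0,"ty":0,"tz":0.043,"roll":0,"jaw":0.2},{"tx":0,"ty":0,"tz":0.044,"roll":0,"jaw":0.2},{"tx":0,"ty":0,"tz":0.044,"roll":0,"jaw":0.2}])

```text
t: 28.88
ee_pos: [0.4206, 0.3638, 0.1453]
ee_rot: [0.0, 0.74, 0.673, 0.0]
wrist_force: [-0.5, 0.4, -4.9]
gripper_width: 0.272
```

```bash
python3 st.py
```

```text
t 28.88 pos [0.4206 0.3638 0.1453] rack x 0.3841 y 0.4021 F [-0.46  0.44 -4.91] M [-0.06   0.101  0.005] w 0.272 q [0.000e+00 7.399e-01 6.727e-01 1.000e-04]
```

Call:
servo_tool(rows=[{"tx":0,"ty":0,"tz":0.0007,"roll":0,"jaw":0.2},{"tx":0,"ty":0,"tz":0.0014,"roll":0,"jaw":0.2},{"tx":0,"ty":0,"tz":0.0021,"roll":0,"jaw":0.2},{"tx":0,"ty":0,"tz":0.0024,"roll":0,"jaw":0.2},{"tx":0,"ty":0,"tz":0.0024,"roll":0,"jaw":0.2},{"tx":0,"ty":0,"tz":0.0024,"roll":0,"jaw":0.2}])

```text
t: 29.38
ee_pos: [0.4206, 0.3638, 0.143]
ee_rot: [0.0, 0.74, 0.673, 0.0]
wrist_force: [0.1, 0.4, -3.5]
gripper_width: 0.274
```

```bash
python3 st.py
```

```text
t 29.38 pos [0.4206 0.3638 0.143 ] rack x 0.3841 y 0.4021 F [ 0.12  0.38 -3.49] M [-0.133  0.171 -0.034] w 0.274 q [0.000e+00 7.399e-01 6.727e-01 1.000e-04]
```

Contact is starting and the load is partly taken. I'll lower another 0.7 mm and check.

Call:
servo_tool(rows=[{"tx":0,"ty":0,"tz":0.0005,"roll":0,"jaw":0.2},{"tx":0,"ty":0,"tz":0.0008,"roll":0,"jaw":0.2},{"tx":0,"ty":0,"tz":0.0008,"roll":0,"jaw":0.2},{"tx":0,"ty":0,"tz":0.0008,"roll":0,"jaw":0.2}])

```text
t: 29.72
ee_pos: [0.4206, 0.3639, 0.143]
ee_rot: [0.0, 0.74, 0.673, 0.0]
wrist_force: [-2.9, -1.9, 5.7]
gripper_width: 0.275
```

```bash
python3 st.py
```

```text
t 29.72 pos [0.4206 0.3639 0.143 ] rack x 0.3842 y 0.4022 F [-2.93 -1.92  5.75] M [-0.387  0.539  0.005] w 0.275 q [1.000e-04 7.399e-01 6.727e-01 3.000e-04]
```

Call:
servo_tool(rows=[{"tx":0,"ty":0,"tz":-0.0004,"roll":0,"jaw":0.2},{"tx":0,"ty":0,"tz":-0.0004,"roll":0,"jaw":0.3},{"tx":0,"ty":0,"tz":-0.0004,"roll":0,"jaw":0.36},{"tx":0,"ty":0,"tz":-0.0004,"roll":0,"jaw":0.45},{"tx":0,"ty":0,"tz":-0.001,"roll":0,"jaw":0.55},{"tx":0,"ty":0,"tz":-0.006,"roll":0,"jaw":0.62},{"tx":0,"ty":0,"tz":-0.016,"roll":0,"jaw":0.62},{"tx":0,"ty":0,"tz":-0.032,"roll":0,"jaw":0.62},{"tx":0,"ty":0,"tz":-0.052,"roll":0,"jaw":0.62},{"tx":0,"ty":0,"tz":-0.075,"roll":0,"jaw":0.62},{"tx":0,"ty":0,"tz":-0.1,"roll":0,"jaw":0.62},{"tx":0,"ty":0,"tz":-0.12,"roll":0,"jaw":0.62}])

```text
t: 30.72
ee_pos: [0.421, 0.3642, 0.2649]
ee_rot: [0.0, 0.74, 0.673, 0.001]
wrist_force: [0.3, -0.0, 0.4]
gripper_width: 0.619
```

Call:
servo_tool(rows=[{"tx":-0.01,"ty":0,"tz":-0.01,"roll":0,"jaw":0.62},{"tx":-0.035,"ty":0,"tz":-0.03,"roll":0,"jaw":0.62},{"tx":-0.07,"ty":0,"tz":-0.05,"roll":0,"jaw":0.62},{"tx":-0.105,"ty":0.01,"tz":-0.06,"roll":0,"jaw":0.62},{"tx":-0.14,"ty":0.02,"tz":-0.06,"roll":0,"jaw":0.62},{"tx":-0.175,"ty":0.03,"tz":-0.06,"roll":0,"jaw":0.62},{"tx":-0.21,"ty":0.04,"tz":-0.06,"roll":0,"jaw":0.62},{"tx":-0.24,"ty":0.05,"tz":-0.06,"roll":0,"jaw":0.62},{"tx":-0.26,"ty":0.05,"tz":-0.06,"roll":0,"jaw":0.62},{"tx":-0.27,"ty":0.05,"tz":-0.06,"roll":0,"jaw":0.62},{"tx":-0.27,"ty":0.05,"tz":-0.06,"roll":0,"jaw":0.62},{"tx":-0.27,"ty":0.05,"tz":-0.06,"roll":0,"jaw":0.62}])

```text
t: 31.72
ee_pos: [0.4442, 0.0904, 0.3221]
ee_rot: [-0.0, 0.74, 0.672, 0.0]
wrist_force: [0.6, -0.4, 0.6]
gripper_width: 0.618
```

```bash
python3 st.py; python3 - <<'E'
from plant import grab_frame
from h import *
a=grab_frame("top")["img"][:,:,::-1];g=grab_frame("scene")["img"][:,:,::-1]
cv2.imwrite("pics/m5.png",np.vstack([cv2.resize(x,None,fx=1.3,fy=1.3) for x in (a[90:310,60:520],g[110:350,60:520])]))
E
```

```text
t 31.72 pos [0.4442 0.0904 0.3221] rack x 0.4336 y 0.1322 F [ 0.63 -0.42  0.61] M [-0.028  0.087  0.033] w 0.618 q [-4.000e-04  7.403e-01  6.722e-01  2.000e-04]
```

View pics/m5.png

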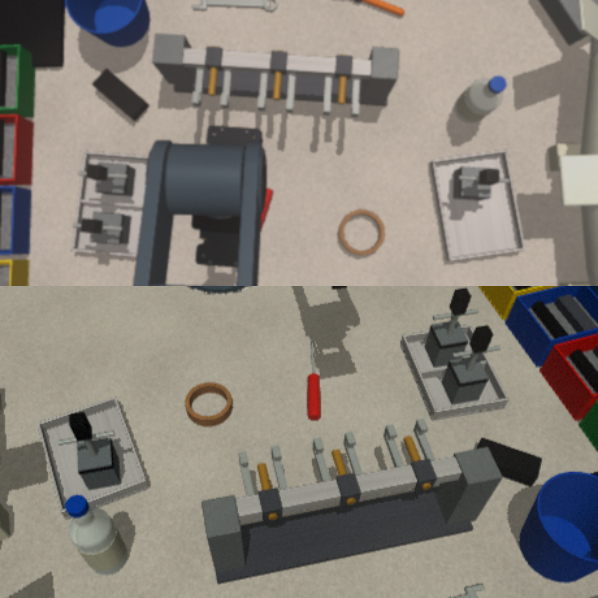

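The picture shows two canisters standing upright in the divided tray, one per bay, and one upright in the plain tray. The bottle, battery, tape roll and screwdriver are where they started, the hooks are empty and the gripper is clear. Handing in.

```bash
python3 -c "
from plant import env
print(env.sign_off())"
```

```text
the job is handed in; nothing more can be done
None
```

All three canisters are off the rack and standing upright in the trays. I handed the job in at about 31.7 s of the 72 s allowed.

| Canister (seen from the robot) | Weight felt hanging free | Sorted as | Placed in |
|---|---|---|---|
| Left | about 4.8–6.0 N | heavy | divided tray, far bay |
| Middle | about 1.3–1.8 N | light | plain tray, far half |
| Right | about 4.8–5.9 N | heavy | divided tray, near bay |

- **Freeing:** each one came off the same way: eased up 2–3 mm, pressed back about 19 mm against the keeper, raised about 30 mm in all, then drawn forward clear of the hooks.
- **Final check:** the last pictures show all three upright in the right trays and the hooks empty. The battery, bottle, tape roll and screwdriver look unmoved, judged by eye rather than measured. The gripper was open and about 0.32 m up, touching nothing.
- **Set-downs:** the left canister landed with almost no extra force. The middle one pressed at about 2 N, and the right one briefly at about 6 N before I backed off and released it.
- **Refused move:** one early move was refused because its rows were missing fields; nothing moved.

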